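# Hold the plant case open for replanting

### The arm

A 6-joint arm with a two-finger parallel gripper is mounted at the origin on the work surface. World frame = base frame: x ahead of the robot, y to its left, z up, the work surface at z = 0. Lengths are in mm, angles in rad, forces in N, time in s.
With the tool pointing down it reaches from about 300 to 750 mm from the base axis. Payload 8.5 kg.
Tool frame: the origin (TCP) lies midway between the tips of the shut fingers; the grasp point (between the pads) lies 19 mm behind it (grasp_offset is the distance from the TCP to the grasp point, in mm); x points along the fingers, y is the direction in which the jaws open and shut, and the axes are right-handed (so a half turn about x gives the same grasp; the last joint's range is limited). The gripper opens to 88 mm and grips with 3 to 60 N. Pads are 18 mm wide; open, the fingers measure 123 mm over their backs; the gripper's body (75 mm by 187 mm) begins 45 mm behind the grasp point.
Start: joints at [-1.363, 0.381, 1.297, -0, 1.464, -0.215], TCP at [225.666, -501.553, 238.748] pointing down, gripper open.
Joint ranges: [-3.11, 3.11], [-0.89, 2.33], [0.22, 2.48], [-1.42, 4.56], [0.17, 2.85], [-2.88, 2.88]. Speed limits (rad/s): [2.39, 2.39, 3.14, 3.14, 3.14, 3.14].

### API

Orientations are given as a rotation vector (axis times angle).
In Python, from bench import read_state, read_camera, camera_model, hand_in, grasp_offset gives the robot as it stands.
- The arm moves only by the shell command python3 -m crank 'ROWS' [FORCE]. ROWS is JSON, a list of rows, each an object with "linear": the shift along the world's x, y, z in units of 50 mm (1.0 is 50 mm), a list of three; "rot": the turn, a rotation vector about the world's x, y, z in rad, a list of three; "claw": the opening, from 0 (shut) to 1 (fully open). In form: [{"linear": [dx, dy, dz], "rot": [ax, ay, az], "claw": claw}, ...]. A call has 1 to 20 rows; each row shifts and turns the pose as measured when the row begins; what a row does not reach is not made up. A row lasts 1/8 s, in which the tool goes at most 62.5 mm and 10.7 degrees, less where a joint would pass 70% of its speed; a pose out of reach is approached as far as the arm can. A call is refused whole if a number of a shift passes 1 or a number of a turn 0.188, either way. A call with a gripper value outside its range is refused whole. The fingers move at their own pace and stop on an object; FORCE is the grip in N (left out, the last holds). Time passes only in rows, so rows that do not move let the fingers close. It gives the time, the measured TCP pose, the force and the opening at its end, in the units of the state.
- read_state(): the state, without advancing time (a new reading comes with each control period).
- read_camera(name): name is "scene" or "top"; returns (picture, depth): 480x640x3 uint8, red, green, blue; 480x640 float32, mm along the optical axis (not along the pixel's ray), 0 where there is no reading.
- camera_model(name): a dict with "mtx" (3x3 intrinsics, pixels), "camera_from_world" (4x4, takes a point from world to camera coordinates). Camera axes: x right, y up, looking along -z (the intrinsics and any distortion apply to the point x, -y, -z); pixel columns grow to the right and rows downward; lengths in mm; the calibration is good to about 2 mm. A picture is of the moment at which its call begins. camera_model takes no time and is no camera call.
- hand_in(): hands the job in, once; it reports no verdict.
The state is a dict: "time_s": time; "joint_pos": joint angles; "dq": joint speeds; "tau": joint torques, N m; "tool_pos": TCP position; "tool_rot": TCP orientation; "wrist_force": force on the tool from outside, world axes, zero at the start; "ft_torque": the same for the moment, N m; "gripper_width": finger opening in mm.
Only numpy, scipy, OpenCV 4.12 (cv2) and the standard library are available. Lean on these libraries where they do the work, as an engineer would, in place of code of your own. Each camera call takes 0.05 s, during which the arm holds its last target.

### The job

I want to lift a plant out of the glazed plant case with both hands. First stand the small terracotta drip saucer, hollow side up, in the round recess in the case's plinth and let go of it; then find out by a tug on the roof's brass knob whether the hidden turn bar is caught, turn the knob until it lets go if it is, lift the roof so that its front edge is a good 11 cm up, and finish still holding it open there, because nothing props it. Do not drop the roof, and leave the other things on the table where they are.

Things in the scene. Friction and masses are not known exactly. Their poses are not given: they have to be found in the camera images.
- saucer: terracotta drip saucer, loose, 70 g, round: 58 mm across its upright rim, 22 mm high, wall 4 mm. Origin: centre of its underside; z points out of its hollow side. It starts on the table, hollow side up, right of the plant case. Grip it from outside across the rim, fingertips 8 mm or more above its underside, so that they clear the plinth when it stands in the recess
- case: glazed plant case, fixed to an oak plinth. Origin: on the table under the middle of the glass case; x from its front (robot side) to its back, y to its left. Glass case 260 (x) by 300 (y) mm, its fixed frame 172 mm high over the table. Plinth 22 mm thick; x -145 to 145, y -325 to 165 mm, so that a bare ledge 175 mm wide lies right of the glass
- recess (a point): centre of the floor of the round recess for a drip saucer in the plinth's ledge, darker than the oak, 66 mm across, 7 mm deep, floor 15 mm above the table; 95 mm right of the glass, in the case's frame at (-55, -245, 15) mm. Axes as the case's
- roof: hinged roof light: oak frame and glass, 14 mm thick, 260 by 304 mm, 0.5 to 0.7 kg with the knob (4 to 5 N to lift there). Origin: middle of the hinge line along the case's back, 172.5 mm up, level with the roof's underside. Closed, its axes are the case's; opening turns it about +y, front edge up, at most 1.2 rad; it falls shut from any angle. Its tilt is the opening. Front edge 257 mm from the hinge
- knob_grip (a point): grip point on the axis of the round fluted brass knob on the roof's front rail, 30 mm above the rail's top, in the roof's frame at (-213, 0, 44) mm; moves with the roof. Both catch and handle: head 34 mm across, from 13 to 43 mm above the rail, on an 18 mm stem. It turns either way without stops (about 0.05 N m) and stays as left. Taken with the fingers left and right, it can tilt between them as the roof swings
- turn_bar (a point): where the knob's axis meets its double-ended turn bar, hidden under the rail; nothing outside shows how the bar stands. Caught under a keeper, the roof lifts 2 mm at the knob and stops hard. Turning goes through a caught sector (100 degrees), a free one (80), caught again by the other end: turn anticlockwise from above by 45 degrees with the roof let down, tug again; free after two such turns at most
- succulent: bystander: succulent in a small white pot, 58 mm across, about 60 mm high, on the plinth behind the recess
- bird: bystander: cream ceramic bird, 50 mm, on the table on the right
- secateurs: bystander: secateurs with red handles, 170 mm, lying on the table at the front on the right
- ribbon: bystander: flat spool of green ribbon, 72 mm across, on the table on the left
- mister: bystander: amber spray bottle, 64 mm across, 170 mm high, on the left
- cactus: bystander: cactus in a terracotta pot, 70 mm across, 115 mm high, at the front on the left
Mind the look-alikes: they are no part of the job. Of the things shaped like the saucer, the terracotta one is meant.

How it is judged:
By the outcome, as a careful person would: the job done as asked, in the order asked, and still so for the second after the job is handed in, while the arm keeps its last pose, push and grip.
It also fails if it takes over 72 s, if anything falls off the work surface, if the arm or the gripper's body presses on something with over 40 N, if the wrist force passes 120 N, or if a joint passes its speed limit or range.

## Working session

There is one attempt and no reset: what is moved stays moved. The work goes in short steps, Python scripts to look and compute and a shell command to move; the robot and the scene stay as the last step left them, time stands still between calls to the robot, and variables do not carry over. Pictures are saved under pics/ and viewed, and the job is handed in when it is done.

```bash
ls; mkdir -p pics; python3 - <<'E'
from bench import *
import cv2, numpy as np
print(read_state(), grasp_offset)
for n in("scene","top"):
    p,d=read_camera(n); cv2.imwrite(f"pics/{n}0.png",p[:,:,::-1]); np.save(f"pics/{n}0.npy",d)
    m=camera_model(n); print(n,m)
E
```

```text
pics
{'time_s': 0.0, 'joint_pos': array([-1.36326943e+00,  3.81201793e-01,  1.29823054e+00, -2.72962399e-05,
        1.46362043e+00, -2.15289596e-01]), 'dq': array([-0.00042576,  0.00020226,  0.00061673, -0.00092367,  0.0006723 ,
       -0.00107862]), 'tau': array([-6.63417745e-05, -4.37931454e+01, -2.24553734e+01,  7.13332091e-02,
        3.53169709e-02, -9.74925570e-05]), 'tool_pos': array([ 225.62009057, -501.28908267,  238.14485886]), 'tool_rot': array([ 1.98861502,  0.42827955, -1.98865869]), 'wrist_force': array([ 0.41152219, -0.29765271,  0.05218711]), 'ft_torque': array([-0.01225741,  0.01666434, -0.03379681]), 'gripper_width': 88.1647266989523} 18.700000000000003
scene {'mtx': array([[607.1016251 ,   0.        , 326.24976913],
       [  0.        , 607.1016251 , 228.5325182 ],
       [  0.        ,   0.        ,   1.        ]]), 'camera_from_world': array([[ 6.67625788e-01,  7.44440028e-01,  9.21144347e-03,
        -3.87307747e+02],
       [-6.39239263e-01,  5.66849863e-01,  5.19667584e-01,
         2.20210040e+02],
       [ 3.81639845e-01, -3.52831797e-01,  8.54318882e-01,
        -1.75580357e+03],
       [ 0.00000000e+00,  0.00000000e+00,  0.00000000e+00,
         1.00000000e+00]])}
top {'mtx': array([[472.95415096,   0.        , 321.52802088],
       [  0.        , 472.95415096, 242.99962857],
       [  0.        ,   0.        ,   1.        ]]), 'camera_from_world': array([[ 1.29409942e-02, -9.99828077e-01,  1.32796050e-02,
         3.39272522e+01],
       [ 9.87864471e-01,  1.48396302e-02,  1.54607803e-01,
        -5.61231019e+02],
       [-1.54778287e-01,  1.11176712e-02,  9.87886673e-01,
        -1.44700651e+03],
       [ 0.00000000e+00,  0.00000000e+00,  0.00000000e+00,
         1.00000000e+00]])}
```

View pics/top0.png

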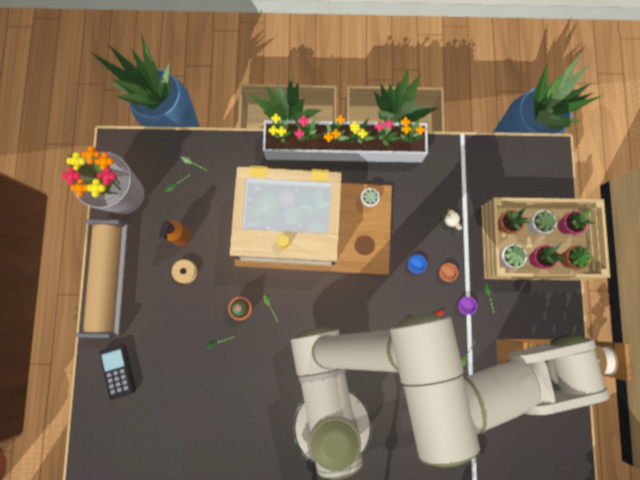

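View pics/scene0.png

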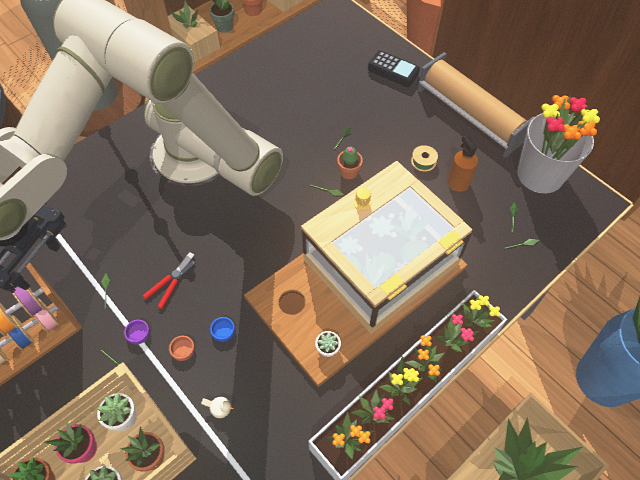

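Three cups have the saucer's shape in the top view: blue (418,264), terracotta (448,271) and purple (468,305). The cactus's terracotta pot at (240,308) is filled. I choose the terracotta one at (448,271), which is (181,348) in the scene view. Next I check it in a crop and measure.

```bash
cat > h.py <<'E'
import numpy as np, cv2
from bench import camera_model
def pix2w(n,u,v,d=None,z=None):
    m=camera_model(n);K=m["mtx"];T=m["camera_from_world"];R=T[:3,:3];t=T[:3,3]
    r=np.stack([(np.asarray(u,float)-K[0,2])/K[0,0],-(np.asarray(v,float)-K[1,2])/K[1,1],-np.ones_like(np.asarray(u,float))],-1)
    if d is not None: return (r*np.asarray(d)[...,None]-t)@R
    o=-R.T@t; w=r@R
    return o+w*((z-o[2])/w[...,2])[...,None]
def w2pix(n,P):
    m=camera_model(n);K=m["mtx"];T=m["camera_from_world"]
    c=np.atleast_2d(P)@T[:3,:3].T+T[:3,3]; c=c*[1,-1,-1]; q=c@K.T
    return q[:,:2]/q[:,2:]
def cloud(n,d):
    v,u=np.mgrid[:480,:640]; return pix2w(n,u,v,d=d)
E
python3 - <<'E'
from h import *
for n,box in(("top",(395,240,490,325)),("scene",(110,270,330,420))):
    p=cv2.imread(f"pics/{n}0.png");d=np.load(f"pics/{n}0.npy");P=cloud(n,d)
    hsv=cv2.cvtColor(p,cv2.COLOR_BGR2HSV)
    x0,y0,x1,y1=box
    cv2.imwrite(f"pics/crop_{n}.png",cv2.resize(p[y0:y1,x0:x1],None,fx=3.6 if n=='scene' else 6,fy=3.6 if n=='scene' else 6,interpolation=cv2.INTER_CUBIC))
    # saucer: points near seed at z ~ 22
    c=(448,271) if n=="top" else (181,348)
    sub=np.zeros((480,640),bool); sub[c[1]-16:c[1]+17,c[0]-17:c[0]+18]=1
    m=sub&(P[...,2]>17)&(P[...,2]<27)&(d>0)
    q=P[m]; print(n,"saucer rim z>17",m.sum(),q[:,2].max(),"minmax",q.min(0),q.max(0))
    (e,r)=cv2.minEnclosingCircle(q[:,:2].astype(np.float32)); print("circle",e,r)
    # saucer color mask ellipse
    # roof plane
    m=(abs(P[...,2]-186.5)<6)&(P[...,0]>350)&(P[...,0]<900)&(P[...,1]<300)&(P[...,1]>-200)
    q=P[m]; rect=cv2.minAreaRect(q[:,:2].astype(np.float32)); print("roof",m.sum(),np.median(q[:,2]),rect); print(cv2.boxPoints(rect))
    m=(abs(P[...,2]-22)<5)&(P[...,0]>350)&(P[...,0]<900)&(P[...,1]<50)&(P[...,1]>-250)&(hsv[...,1]>80)
    m=cv2.morphologyEx(m.astype(np.uint8),cv2.MORPH_OPEN,np.ones((5,5)))>0
    q=P[m]; rect=cv2.minAreaRect(q[:,:2].astype(np.float32)); print("plinth",m.sum(),np.median(q[:,2]),rect);print(cv2.boxPoints(rect))
    m=(P[...,2]>205)&(P[...,2]<250)&(P[...,0]>400)&(P[...,0]<750)&(P[...,1]<200)&(P[...,1]>-30)
    q=P[m]; print("knob",m.sum(),len(q) and (np.median(q,0),q.min(0),q.max(0)))
    m=sub*0
    c=(365,244) if n=="top" else (291,300)
    for z in(15,22):
        print("recess seed",pix2w(n,np.array([c[0]]),np.array([c[1]]),z=np.array([z])))
E
```

```text
top saucer rim z>17 63 26.488344771533857 minmax [ 451.28462463 -390.93559683   17.04034471] [ 506.20512201 -335.00011889   26.48834477]
circle (479.3919677734375, -363.11541748046875) 28.817583084106445
roof 6761 184.4629593744306 ((628.5883178710938, 147.33419799804688), (304.5871276855469, 266.01495361328125), 87.64317321777344)
[[ 4.8943063e+02  6.3909912e-01]
 [ 7.5522052e+02 -1.0300171e+01]
 [ 7.6774597e+02  2.9402930e+02]
 [ 5.0195612e+02  3.0496857e+02]]
plinth 414 20.985177617114203 ((622.3286743164062, -91.79602813720703), (131.77418518066406, 282.11090087890625), 87.23450469970703)
[[ 478.25858  -150.8007  ]
 [ 760.0409   -164.41206 ]
 [ 766.3988    -32.79135 ]
 [ 484.61646   -19.179993]]
knob 134 (array([538.55631127, 150.1260248 , 227.55195575]), array([522.12611059, 133.85606057, 208.76410605]), array([555.61799556, 167.4616691 , 235.98112056]))
recess seed [[563.99965948 -98.35682671  15.        ]]
recess seed [[562.9083165  -97.62597692  22.        ]]
scene saucer rim z>17 155 26.912692779643194 minmax [ 446.00241015 -392.58392303   17.02065158] [ 504.86416767 -335.33171618   26.91269278]
circle (475.6856689453125, -363.4085388183594) 29.839262008666992
roof 11415 186.30190343397058 ((626.7903442382812, 146.83497619628906), (308.50714111328125, 270.4305419921875), 87.45140838623047)
[[484.84967    -1.2534485]
 [755.01276   -13.278595 ]
 [768.731     294.9234   ]
 [498.56793   306.94855  ]]
plinth 582 23.673529114013157 ((620.9381103515625, -68.43484497070312), (307.1811828613281, 213.00555419921875), 4.801144123077393)
[[ 458.97238    24.83905 ]
 [ 476.8005   -187.41911 ]
 [ 782.9038   -161.70874 ]
 [ 765.0757     50.549423]]
knob 223 (array([541.97822296, 146.31266908, 229.54614855]), array([522.0110193, 132.5516312, 205.4010607]), array([556.47067211, 168.46761731, 238.48141282]))
recess seed [[551.65895079 -91.65600601  15.        ]]
recess seed [[554.29650142 -93.51200851  22.        ]]
```

```bash
sleep 0
```

```text
(no output)
```

View pics/crop_top.png

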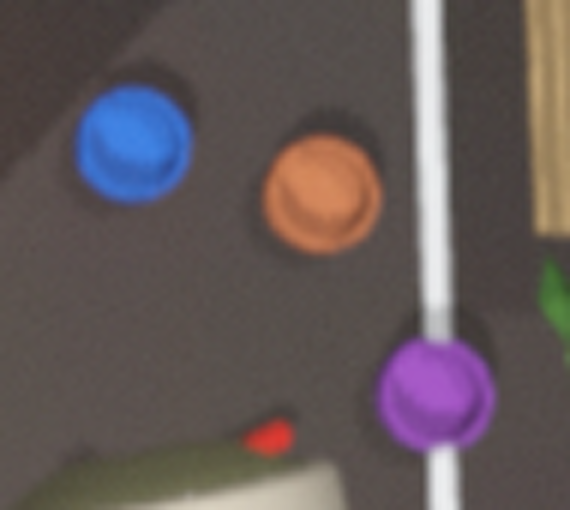

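View pics/crop_scene.png

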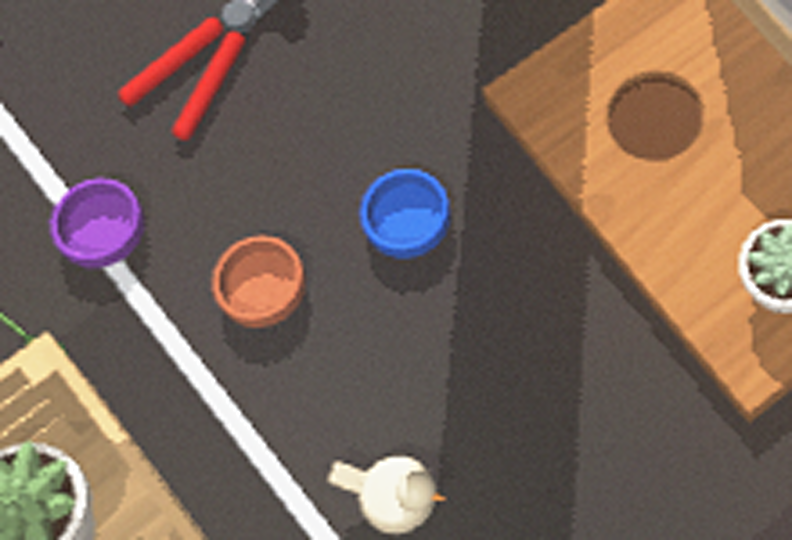

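```bash
python3 - <<'E'
from h import *
for n,c in(("top",(365,244)),("scene",(291,300))):
    p=cv2.imread(f"pics/{n}0.png");g=cv2.cvtColor(p,cv2.COLOR_BGR2LAB)[...,0].astype(int)
    print(n,g[c[1],c[0]-24:c[0]+26:2])
    s=g[c[1]-25:c[1]+25,c[0]-25:c[0]+25]
    th=(g[c[1],c[0]]+np.median(s))/2
    m=((g<th)).astype(np.uint8)
    k,l,st,ce=cv2.connectedComponentsWithStats(m,connectivity=4)
    i=l[c[1],c[0]]; print(st[i],ce[i],[pix2w(n,ce[i][:1],ce[i][1:],z=np.array([z])) for z in (15.,22.)])
    cs,_=cv2.findContours((l==i).astype(np.uint8),cv2.RETR_EXTERNAL,cv2.CHAIN_APPROX_NONE)
    q=cs[0][:,0].astype(float);W=pix2w(n,q[:,0],q[:,1],z=np.full(len(q),22.))
    print(cv2.minEnclosingCircle(W[:,:2].astype(np.float32)))
    pr=w2pix(n,[[559.2,-95.3,22]]);print("pred px",pr)
    # terracotta mask
    hsv=cv2.cvtColor(p,cv2.COLOR_BGR2HSV); 
    c=(448,271) if n=="top" else (181,348)
    m=((hsv[...,0]<15)|(hsv[...,0]>172))&(hsv[...,1]>90)
    m=m.astype(np.uint8)
    k,l,st,ce=cv2.connectedComponentsWithStats(m); i=l[c[1],c[0]]; print("terra",i,st[i],ce[i],pix2w(n,ce[i][:1],ce[i][1:],z=np.array([14.])))
    q=w2pix(n,[[478,-363,22],[478,-363,0]]);print(q)
E
```

```text
top [136 136 137 163 168 169 161 112 103 104 103 104 102 103 102 101 101 147
 157 159 161 159 146 128 112]
[355 236  20  19 297] [364.3030303 244.7003367] [array([[561.68802938, -96.11093747,  15.        ]]), array([[560.60746827, -95.39056292,  22.        ]])]
((560.1491088867188, -95.45950317382812), 31.68303108215332)
pred px [[364.27521738 245.13482215]]
terra 934 [438 262  21  21 325] [448.11384615 271.96615385] [[ 477.71611373 -364.22966526   14.        ]]
[[448.42456103 271.63474999]
 [446.52552421 272.28152656]]
scene [135 132 131 148 180 173 104 111 108 107 107 106 108 104 109 110 109 108
 105 157 175 177 170 131 131]
[279 290  26  25 519] [291.49903661 301.81888247] [array([[556.22319238, -93.89812654,  15.        ]]), array([[558.83749247, -95.74270754,  22.        ]])]
((558.8889770507812, -95.2090835571289), 33.182735443115234)
pred px [[291.7323518  301.81017307]]
terra 216 [169 335  26  26 519] [181.37186898 347.62813102] [[ 473.20350356 -364.20654428   14.        ]]
[[182.31153026 347.56053266]
 [184.09820985 350.8149875 ]]
```

Crops: terracotta saucer upright at top (448,271) / scene (181,348), hollow side up. The recess found in the image at (559.5,-95.4) agrees with the one computed from the roof pose. Saucer is at about (476,-364).

```bash
cat > st.py <<'E'
from bench import read_state
import numpy as np
from scipy.spatial.transform import Rotation as Ro
s=read_state();R=Ro.from_rotvec(s["tool_rot"]).as_matrix()
print("t",round(s["time_s"],2),"pos",s["tool_pos"].round(1),"x",R[:,0].round(3),"y",R[:,1].round(3),"yaw_y",round(np.degrees(np.arctan2(R[1,1],R[0,1])),1),"F",s["wrist_force"].round(1),"M",s["ft_torque"].round(2),"w",round(s["gripper_width"],1),"q",s["joint_pos"].round(2))
E
python3 st.py
```

```text
t 0.1 pos [ 225.6 -501.3  238.2] x [-0.     0.001 -1.   ] y [ 0.41  -0.912 -0.001] yaw_y -65.8 F [-0.3  0.2 -0.1] M [-0.01  0.03 -0.01] w 88.2 q [-1.36  0.38  1.3  -0.    1.46 -0.22]
```

```bash
python3 -m crank '[{"linear":[0.85,0.46,-0.3],"rot":[0,0,0.188],"claw":1},{"linear":[0.85,0.46,-0.3],"rot":[0,0,0.188],"claw":1},{"linear":[0.85,0.46,-0.3],"rot":[0,0,0.188],"claw":1},{"linear":[0.85,0.46,-0.3],"rot":[0,0,0.188],"claw":1},{"linear":[0.85,0.46,-0.3],"rot":[0,0,0.188],"claw":1},{"linear":[0.75,0.46,-0.3],"rot":[0,0,0.188],"claw":1},{"linear":[0,0,0],"rot":[0,0,0],"claw":1}]'; python3 st.py
```

```text
time_s: 0.98
tool_pos: [481.5, -358.0, 142.8]
tool_rot: [1.219, 1.209, -1.219]
wrist_force: [0.4, 0.0, 0.5]
gripper_width: 88.4
t 0.97 pos [ 481.5 -358.   142.8] x [-0.004  0.003 -1.   ] y [ 1.    -0.012 -0.004] yaw_y -0.7 F [0.4 0.  0.5] M [-0.03 -0.05  0.  ] w 88.4 q [-0.84  0.55  1.3  -0.    1.3  -0.82]
```

```bash
python3 -m crank '[{"linear":[-0.1,-0.12,-0.8],"rot":[0,0,0],"claw":1},{"linear":[0,0,-0.8],"rot":[0,0,0],"claw":1},{"linear":[0,0,0],"rot":[0,0,0],"claw":1}]'; python3 st.py; python3 - <<'E'
from h import *
from bench import *
ims=[]
for n,(x,y) in(("scene",(181,340)),("top",(448,265))):
    p,d=read_camera(n); 
    ims.append(cv2.resize(p[y-50:y+50,x-66:x+66,::-1],None,fx=4,fy=4,interpolation=cv2.INTER_CUBIC))
cv2.imwrite("pics/a1.png",np.hstack(ims)[:, :1056]); cv2.imwrite("pics/a1.png",cv2.resize(np.hstack(ims),(800,303)))
E
```

```text
time_s: 1.35
tool_pos: [475.0, -365.8, 62.2]
tool_rot: [1.222, 1.204, -1.224]
wrist_force: [0.2, 0.3, 0.3]
gripper_width: 88.0
t 1.35 pos [ 475.  -365.8   62.2] x [-0.003  0.001 -1.   ] y [ 1.    -0.018 -0.003] yaw_y -1.0 F [0.2 0.3 0.3] M [ 0.02 -0.09 -0.03] w 88.0 q [-0.85  0.64  1.39 -0.    1.11 -0.83]
```

View pics/a1.png

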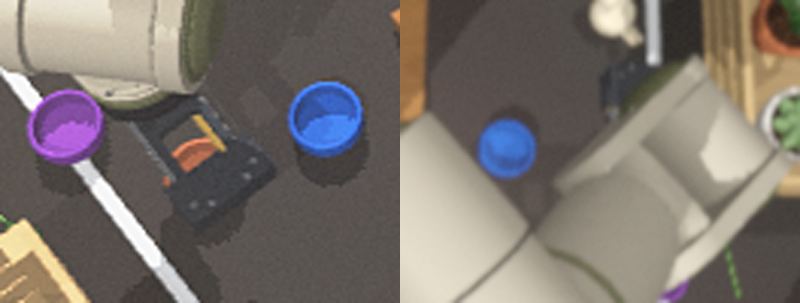

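The saucer is between the fingers (scene crop). Next I descend, then close.

```bash
python3 -m crank '[{"linear":[0.02,0.03,-0.6],"rot":[0,0,0],"claw":1},{"linear":[0,0,-0.3],"rot":[0,0,0],"claw":1},{"linear":[0,0,0],"rot":[0,0,0],"claw":1}]'; python3 st.py
```

```text
time_s: 1.82
tool_pos: [478.8, -368.4, 25.1]
tool_rot: [1.219, 1.186, -1.223]
wrist_force: [0.5, -1.0, 0.3]
gripper_width: 88.2
t 1.82 pos [ 478.8 -368.4   25.1] x [ 0.007 -0.011 -1.   ] y [ 1.    -0.02   0.008] yaw_y -1.1 F [ 0.5 -1.   0.3] M [-0.08 -0.01 -0.04] w 88.2 q [-0.85  0.69  1.42 -0.    1.02 -0.83]
```

```bash
python3 st.py; python3 -m crank '[{"linear":[0,0,0],"rot":[0,0,0],"claw":1},{"linear":[0,0,0],"rot":[0,0,0],"claw":1}]' >/dev/null; python3 st.py
```

```text
t 1.82 pos [ 478.8 -368.4   25.1] x [ 0.007 -0.011 -1.   ] y [ 1.    -0.02   0.008] yaw_y -1.1 F [ 0.5 -1.   0.3] M [-0.08 -0.01 -0.04] w 88.2 q [-0.85  0.69  1.42 -0.    1.02 -0.83]
t 2.08 pos [ 479.5 -369.3   27.3] x [ 0.01  -0.013 -1.   ] y [ 1.   -0.02  0.01] yaw_y -1.1 F [ 0.2 -0.7  0.3] M [-0.03 -0.05 -0.02] w 88.1 q [-0.85  0.69  1.42 -0.    1.02 -0.83]
```

```bash
python3 -m crank '[{"linear":[-0.06,0.1,-0.17],"rot":[0.013,0.01,0.018],"claw":1},{"linear":[0,0,-0.17],"rot":[0,0,0],"claw":1}]' >/dev/null; python3 st.py;python3 -m crank '[{"linear":[0,0,0],"rot":[0,0,0],"claw":1}]' >/dev/null; python3 st.py
```

```text
t 2.33 pos [ 476.6 -364.3   10.6] x [ 0.001 -0.001 -1.   ] y [ 1.    -0.     0.001] yaw_y -0.0 F [0.7 0.5 0.5] M [-0.07 -0.08  0.02] w 88.3 q [-0.85  0.71  1.44 -0.    0.99 -0.85]
t 2.45 pos [ 476.3 -363.9    9.7] x [-0.  0. -1.] y [ 1. -0. -0.] yaw_y -0.0 F [ 0.5 -0.2  0.3] M [-0.04 -0.04  0.  ] w 88.0 q [-0.85  0.71  1.44 -0.    0.99 -0.85]
```

```bash
python3 -m crank '[{"linear":[0,0,0.02],"rot":[0,0,0],"claw":0.5},{"linear":[0,0,0],"rot":[0,0,0],"claw":0.5},{"linear":[0,0,0],"rot":[0,0,0],"claw":0.5},{"linear":[0,0,0],"rot":[0,0,0],"claw":0.5}]' 15 ; python3 st.py
```

```text
time_s: 2.95
tool_pos: [476.5, -364.1, 10.9]
tool_rot: [1.209, 1.209, -1.21]
wrist_force: [0.5, -0.3, 0.2]
gripper_width: 57.7
t 2.95 pos [ 476.5 -364.1   10.9] x [-0.  0. -1.] y [ 1. -0. -0.] yaw_y -0.0 F [ 0.5 -0.3  0.2] M [-0.03 -0.09  0.  ] w 57.7 q [-0.85  0.71  1.44 -0.    1.   -0.85]
```

```bash
python3 -m crank '[{"linear":[0,0,0.8],"rot":[0,0,0],"claw":0.5},{"linear":[0,0,0.8],"rot":[0,0,0],"claw":0.5},{"linear":[0,0,0],"rot":[0,0,0],"claw":0.5}]' ; python3 st.py; python3 - <<'E'
from h import *
from bench import *
for n in("scene","top"):
    p,d=read_camera(n); cv2.imwrite(f"pics/b_{n}.png",p[:,:,::-1]); np.save(f"pics/b_{n}.npy",d)
E
python3 - <<'E'
import cv2
p=cv2.imread('pics/b_scene.png');cv2.imwrite('pics/b_crop.png',cv2.resize(p[260:400,100:300],(800,560),interpolation=cv2.INTER_CUBIC))
E
```

```text
time_s: 3.32
tool_pos: [476.1, -363.7, 92.5]
tool_rot: [1.21, 1.211, -1.21]
wrist_force: [0.5, -0.2, -2.4]
gripper_width: 57.9
t 3.33 pos [ 476.1 -363.7   92.5] x [-0.001  0.001 -1.   ] y [ 1.    -0.001 -0.001] yaw_y -0.0 F [ 0.5 -0.2 -2.4] M [-0.01 -0.11  0.  ] w 57.9 q [-0.85  0.6   1.37 -0.    1.18 -0.85]
```

View pics/b_crop.png

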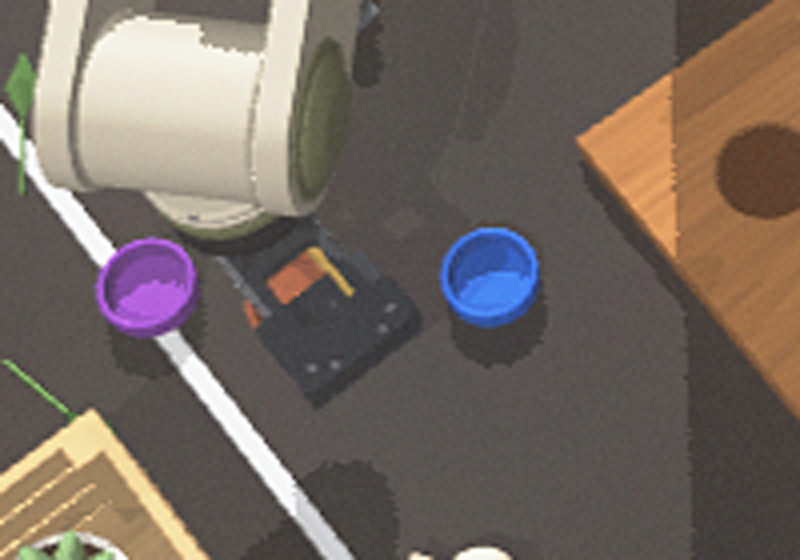

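```bash
python3 -m crank '[{"linear":[0.28,0.7,0.05],"rot":[0,0,0],"claw":0.5},{"linear":[0.28,0.9,0],"rot":[0,0,0],"claw":0.5},{"linear":[0.28,0.9,0],"rot":[0,0,0],"claw":0.5},{"linear":[0.28,0.9,0],"rot":[0,0,0],"claw":0.5},{"linear":[0.28,0.9,0],"rot":[0,0,0],"claw":0.5},{"linear":[0.2,0.6,0],"rot":[0,0,0],"claw":0.5},{"linear":[0,0.2,0],"rot":[0,0,0],"claw":0.5},{"linear":[0,0,0],"rot":[0,0,0],"claw":0.5}]' ; python3 st.py
```

```text
time_s: 4.42
tool_pos: [551.5, -98.6, 79.9]
tool_rot: [1.212, 1.236, -1.221]
wrist_force: [0.1, -0.2, 0.0]
gripper_width: 58.0
t 4.42 pos [551.5 -98.6  79.9] x [-0.023  0.016 -1.   ] y [ 1.    -0.003 -0.023] yaw_y -0.2 F [ 0.1 -0.2  0. ] M [ 0.   -0.1   0.03] w 58.0 q [-0.39  0.57  1.48  0.01  1.12 -0.39]
```

```bash
python3 -m crank '[{"linear":[0.16,0.06,-0.2],"rot":[-0.016,-0.023,0.003],"claw":0.5},{"linear":[0,0,-0.2],"rot":[0,0,0],"claw":0.5},{"linear":[0,0,0],"rot":[0,0,0],"claw":0.5}]' ; python3 st.py; python3 - <<'E'
from h import *
from bench import *
for n in("scene","top"):
    p,d=read_camera(n); cv2.imwrite(f"pics/c_{n}.png",p[:,:,::-1]); np.save(f"pics/c_{n}.npy",d)
p=cv2.imread('pics/c_scene.png');cv2.imwrite('pics/c_crop.png',cv2.resize(p[210:350,210:410],(800,560),interpolation=cv2.INTER_CUBIC))
E
```

```text
time_s: 4.8
tool_pos: [558.4, -98.8, 58.2]
tool_rot: [1.211, 1.208, -1.213]
wrist_force: [-0.3, 0.3, -1.3]
gripper_width: 57.5
t 4.8 pos [558.4 -98.8  58.2] x [-0.001 -0.001 -1.   ] y [ 1.    -0.004 -0.001] yaw_y -0.2 F [-0.3  0.3 -1.3] M [-0.05 -0.13 -0.02] w 57.5 q [-0.38  0.6   1.5  -0.    1.05 -0.38]
```

View pics/c_crop.png

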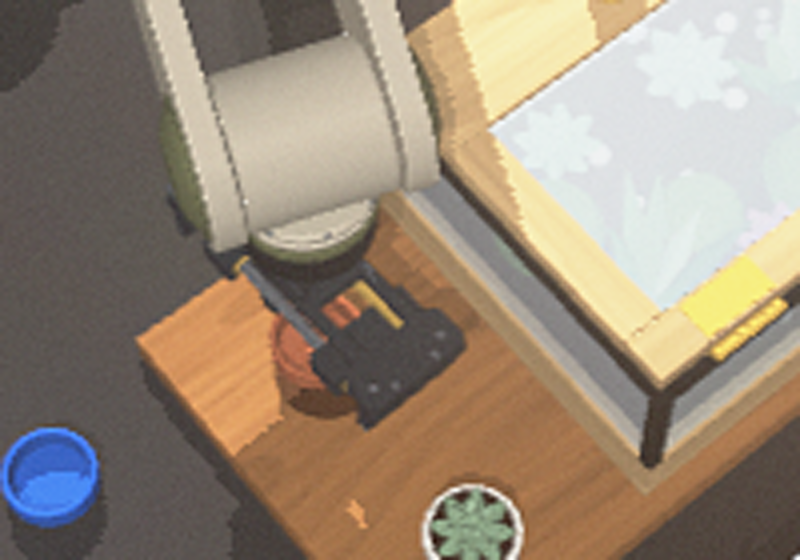

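View pics/c_top.png

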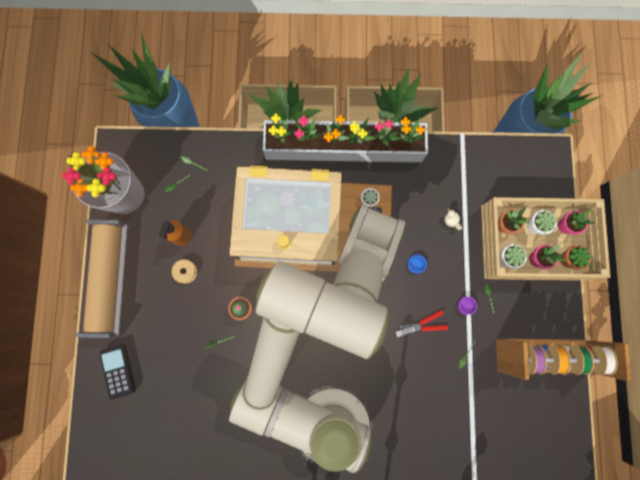

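```bash
python3 - <<'E'
from h import *
p=cv2.imread('pics/c_scene.png')
a=np.linspace(0,6.283,80)
for dz in (0,22):
    q=w2pix("scene",np.c_[558.4+29*np.cos(a),-98.8+29*np.sin(a),np.full(80,47.3+dz)]); 
    big=locals().get('big',None)
    if big is None: big=cv2.resize(p[260:330,260:360],(800,560),interpolation=cv2.INTER_CUBIC)
    for u,v in q: cv2.circle(big,(int((u-260+.5)*8),int((v-260+.5)*8)),1,(0,255,0),-1)
q=w2pix("scene",np.c_[559.5+33*np.cos(a),-95.4+33*np.sin(a),np.full(80,22)])
for u,v in q: cv2.circle(big,(int((u-260+.5)*8),int((v-260+.5)*8)),1,(255,0,0),-1)
cv2.imwrite('pics/c2.png',big)
E
```

```text
(no output)
```

View pics/c2.png

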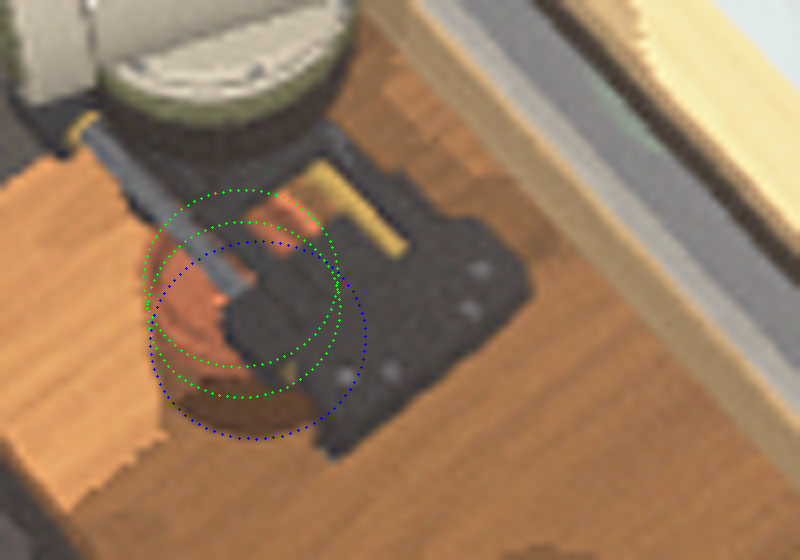

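```bash
python3 - <<'E'
from h import *
p=cv2.imread('pics/c_scene.png')
d=np.load('pics/c_scene.npy');P=cloud("scene",d)
for v in range(283,318,1): print(v,[tuple(int(c) for c in p[v,u][::-1]) for u in (284,288,)],P[v,284].round(0),P[v,288].round(0))
E
```

```text
283 [(78, 74, 74), (77, 74, 74)] [ 570. -119.  175.] [ 573. -110.  166.]
284 [(67, 63, 59), (78, 72, 71)] [ 569. -119.  167.] [ 574. -111.  166.]
285 [(74, 70, 69), (76, 72, 72)] [ 569. -119.  164.] [ 578. -115.  171.]
286 [(71, 69, 66), (73, 70, 69)] [1069. -456. 1389.] [ 579. -115.  168.]
287 [(69, 60, 61), (76, 71, 70)] [531. -94.  59.] [ 581. -117.  169.]
288 [(101, 95, 98), (74, 71, 71)] [ 568. -119.  146.] [1069. -456. 1389.]
289 [(113, 112, 112), (77, 69, 70)] [ 568. -119.  141.] [ 586. -121.  171.]
290 [(117, 115, 117), (68, 62, 58)] [ 571. -122.  144.] [ 586. -122.  168.]
291 [(102, 102, 105), (89, 74, 66)] [ 569. -121.  134.] [ 584. -120.  156.]
292 [(115, 105, 102), (123, 94, 83)] [ 573. -124.  139.] [ 580. -117.  141.]
293 [(180, 114, 90), (115, 110, 110)] [ 541. -103.   54.] [ 583. -120.  145.]
294 [(190, 116, 84), (112, 116, 116)] [ 542. -104.   52.] [ 584. -121.  142.]
295 [(188, 113, 83), (100, 101, 100)] [ 546. -107.   56.] [ 585. -122.  141.]
296 [(185, 111, 79), (107, 110, 111)] [ 547. -108.   53.] [ 587. -124.  141.]
297 [(182, 106, 74), (144, 95, 77)] [ 549. -109
[... 827 characters left out ...]
 15.] [ 565. -112.   19.]
309 [(95, 68, 50), (95, 64, 46)] [ 561. -122.   21.] [ 566. -114.   18.]
310 [(95, 64, 50), (97, 68, 54)] [ 562. -123.   19.] [ 568. -115.   18.]
311 [(93, 62, 50), (98, 67, 52)] [ 565. -125.   20.] [ 571. -118.   21.]
312 [(97, 70, 52), (92, 67, 48)] [ 568. -127.   25.] [ 571. -117.   13.]
313 [(157, 112, 72), (88, 60, 44)] [ 570. -129.   23.] [ 575. -121.   21.]
314 [(167, 116, 78), (143, 105, 69)] [ 571. -130.   22.] [ 579. -124.   26.]
315 [(163, 117, 77), (160, 112, 73)] [ 572. -131.   18.] [ 579. -124.   20.]
316 [(160, 114, 75), (161, 114, 76)] [ 576. -134.   22.] [ 582. -126.   21.]
317 [(154, 109, 72), (160, 112, 76)] [ 578. -136.   25.] [ 583. -127.   19.]
```

```bash
python3 st.py; python3 -m crank '[{"linear":[0.02,0.05,-0.2],"rot":[0,0,0],"claw":0.5},{"linear":[0,0,-0.1],"rot":[0,0,0],"claw":0.5},{"linear":[0,0,0],"rot":[0,0,0],"claw":0.5}]' ; python3 st.py
```

```text
t 4.9 pos [559.  -98.7  59. ] x [ 0.    -0.001 -1.   ] y [ 1.    -0.003  0.   ] yaw_y -0.2 F [ 0.7 -0.1 -1. ] M [-0.01 -0.11 -0.01] w 58.1 q [-0.38  0.6   1.5  -0.    1.05 -0.38]
time_s: 5.28
tool_pos: [560.0, -96.5, 43.3]
tool_rot: [1.211, 1.206, -1.212]
wrist_force: [0.2, -0.0, -1.1]
gripper_width: 57.6
t 5.28 pos [560.  -96.5  43.3] x [ 0.001 -0.001 -1.   ] y [ 1.    -0.004  0.001] yaw_y -0.2 F [ 0.2 -0.  -1.1] M [-0.03 -0.1  -0.01] w 57.6 q [-0.38  0.62  1.51 -0.    1.01 -0.37]
```

```bash
python3 -m crank '[{"linear":[0,0.01,-0.14],"rot":[0,0,0],"claw":0.5},{"linear":[0,0,-0.05],"rot":[0,0,0],"claw":0.5}]'; python3 st.py; python3 -m crank '[{"linear":[0,0,-0.05],"rot":[0,0,0],"claw":0.5},{"linear":[0,0,0],"rot":[0,0,0],"claw":0.5}]'; python3 st.py
```

```text
time_s: 5.52
tool_pos: [560.1, -96.0, 33.4]
tool_rot: [1.211, 1.206, -1.212]
wrist_force: [0.3, 0.8, -1.7]
gripper_width: 57.6
t 5.53 pos [560.1 -96.   33.4] x [ 0.001 -0.001 -1.   ] y [ 1.    -0.004  0.001] yaw_y -0.2 F [ 0.3  0.8 -1.7] M [-0.07 -0.04 -0.03] w 57.6 q [-0.38  0.64  1.52 -0.    0.99 -0.37]
time_s: 5.78
tool_pos: [560.1, -95.9, 30.6]
tool_rot: [1.211, 1.206, -1.212]
wrist_force: [-0.0, -0.2, -0.6]
gripper_width: 58.0
t 5.78 pos [560.1 -95.9  30.6] x [ 0.001 -0.001 -1.   ] y [ 1.    -0.004  0.001] yaw_y -0.2 F [-0.  -0.2 -0.6] M [-0.02 -0.05 -0.01] w 58.0 q [-0.38  0.64  1.52 -0.    0.98 -0.37]
```

```bash
python3 -m crank '[{"linear":[0,0,-0.05],"rot":[0,0,0],"claw":0.5},{"linear":[0,0,-0.01],"rot":[0,0,0],"claw":0.5}]'>/dev/null; python3 st.py; python3 -m crank '[{"linear":[0,0,-0.02],"rot":[0,0,0],"claw":0.5},{"linear":[0,0,-0.01],"rot":[0,0,0],"claw":0.5}]'>/dev/null; python3 st.py
```

```text
t 6.03 pos [560.2 -96.   27.6] x [ 0.001 -0.001 -1.   ] y [ 1.    -0.004  0.001] yaw_y -0.2 F [-0.5 -0.9 -0.1] M [ 0.03 -0.07  0.07] w 58.0 q [-0.38  0.64  1.52 -0.    0.97 -0.37]
t 6.28 pos [560.3 -96.   26.1] x [ 0.001 -0.002 -1.   ] y [ 1.    -0.004  0.001] yaw_y -0.2 F [-0.5 -0.4 -0.9] M [-0.08 -0.05  0.01] w 57.7 q [-0.38  0.65  1.52 -0.    0.97 -0.37]
```

```bash
python3 -m crank '[{"linear":[0,0,-0.03],"rot":[0,0,0],"claw":0.5},{"linear":[0,0,0],"rot":[0,0,0],"claw":0.5}]'>/dev/null; python3 st.py
```

```text
t 6.53 pos [560.5 -96.1  26. ] x [ 0.002 -0.002 -1.   ] y [ 1.    -0.003  0.002] yaw_y -0.2 F [-1.2 -0.4 -1.6] M [-0.01 -0.11  0.01] w 57.8 q [-0.38  0.65  1.52 -0.    0.97 -0.37]
```

```bash
python3 -m crank '[{"linear":[0,0,-0.03],"rot":[0,0,0],"claw":0.5}]'>/dev/null; python3 st.py;python3 -m crank '[{"linear":[0,0,-0.02],"rot":[0,0,0],"claw":0.5}]'>/dev/null; python3 st.py
```

```text
t 6.65 pos [560.7 -96.2  25.5] x [ 0.003 -0.003 -1.   ] y [ 1.    -0.003  0.003] yaw_y -0.2 F [-5.5  1.8 19.6] M [ 0.19  1.06 -0.04] w 57.8 q [-0.38  0.65  1.52 -0.    0.97 -0.37]
t 6.78 pos [560.6 -96.1  25.7] x [ 0.004 -0.003 -1.   ] y [ 1.    -0.003  0.004] yaw_y -0.2 F [-3.9  1.9 13.1] M [ 0.14  0.86 -0.  ] w 57.7 q [-0.38  0.65  1.52 -0.    0.97 -0.37]
```

```bash
python3 -m crank '[{"linear":[0,0,0.01],"rot":[0,0,0],"claw":0.5},{"linear":[0,0,0],"rot":[0,0,0],"claw":0.8},{"linear":[0,0,0],"rot":[0,0,0],"claw":0.85},{"linear":[0,0,0],"rot":[0,0,0],"claw":0.85}]'>/dev/null; python3 st.py
```

```text
t 7.28 pos [560.8 -96.2  25.9] x [ 0.004 -0.003 -1.   ] y [ 1.    -0.003  0.004] yaw_y -0.2 F [ 0.1  1.2 -0.2] M [-0.05 -0.12  0.01] w 74.7 q [-0.38  0.65  1.52 -0.    0.97 -0.37]
```

```bash
python3 -m crank '[{"linear":[0,0,0.3],"rot":[0.003,0.004,0],"claw":0.85},{"linear":[0,0,0.8],"rot":[0,0,0],"claw":0.85},{"linear":[0,0,1],"rot":[0,0,0],"claw":0.85},{"linear":[-0.4,0,1],"rot":[0,0,0],"claw":0.85},{"linear":[-0.4,0,1],"rot":[0,0,0],"claw":0.85},{"linear":[-0.4,0,0.8],"rot":[0,0,0],"claw":0.85},{"linear":[0,0,0],"rot":[0,0,0],"claw":0.85}]'>/dev/null; python3 st.py; python3 - <<'E'
from h import *
from bench import *
for n in("scene","top"):
    p,d=read_camera(n); cv2.imwrite(f"pics/d_{n}.png",p[:,:,::-1]); np.save(f"pics/d_{n}.npy",d)
p=cv2.imread('pics/d_scene.png');cv2.imwrite('pics/d_crop.png',cv2.resize(p[210:360,210:410],(800,600),interpolation=cv2.INTER_CUBIC))
E
```

```text
t 8.15 pos [497.7 -95.7 277.2] x [-0.002  0.    -1.   ] y [ 1.    -0.003 -0.002] yaw_y -0.2 F [ 0.6 -0.1 -1.3] M [-0.02 -0.08 -0.05] w 74.7 q [-0.42  0.28  1.34 -0.    1.53 -0.42]
```

View pics/d_crop.png

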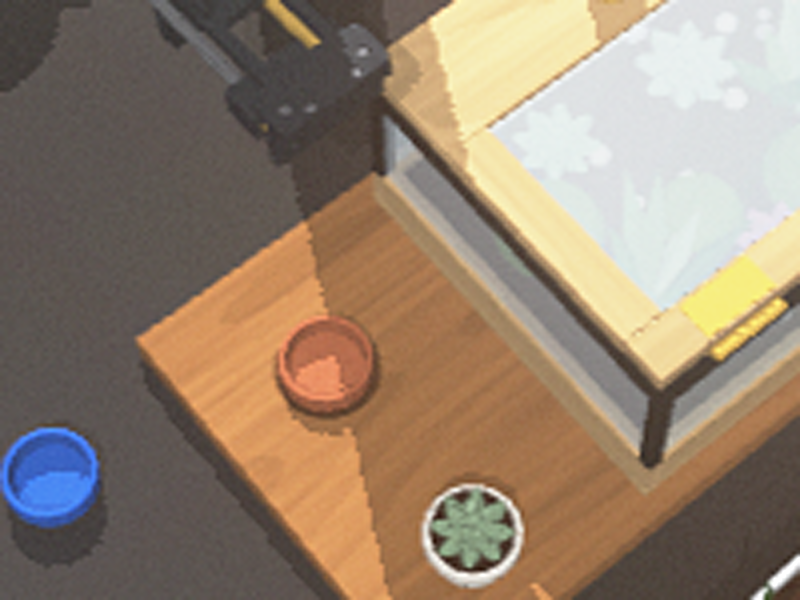

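View pics/d_top.png

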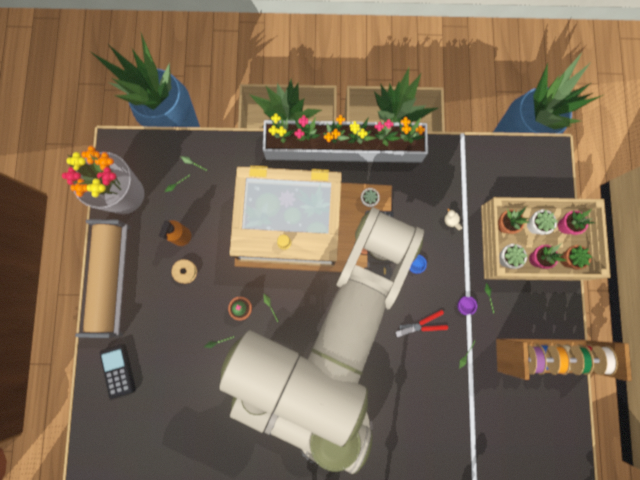

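```bash
python3 - <<'E'
from h import *
p=cv2.imread('pics/d_scene.png');d=np.load('pics/d_scene.npy');P=cloud("scene",d)
m=(np.hypot(P[...,0]-559.5,P[...,1]+95.4)<36)
q=P[m&(P[...,2]>32)]
A=np.c_[q[:,:2]-[559.5,-95.4],np.ones(len(q))]; top=q
print(len(q),np.percentile(q[:,2],[10,50,90,98]),cv2.minEnclosingCircle(q[:,:2].astype(np.float32)))
for s in((1,0),(-1,0),(0,1),(0,-1)):
    k=((q[:,:2]-[559.5,-95.4])@np.array(s)>18); print(s,k.sum(),np.percentile(q[k,2],[50,85]) if k.any() else 0)
k=P[m&(np.hypot(P[...,0]-559.5,P[...,1]+95.4)<15)]; print("floor",np.median(k[:,2]))
E
```

```text
2224 [352.71506882 445.59359415 555.10597168 563.1271605 ] ((559.5065307617188, -95.4010009765625), 35.99166488647461)
(1, 0) 317 [382.61753232 387.14873113]
(-1, 0) 929 [490.70765137 556.86012107]
(0, 1) 494 [529.45373167 556.78755254]
(0, -1) 346 [381.78672024 390.6261917 ]
floor 29.335871470788927
```

```bash
python3 - <<'E'
from h import *
p=cv2.imread('pics/d_scene.png');d=np.load('pics/d_scene.npy');P=cloud("scene",d)
m=(np.hypot(P[...,0]-559.5,P[...,1]+95.4)<36)&(P[...,2]<60)
q=P[m&(P[...,2]>32)]
print(len(q),np.percentile(q[:,2],[10,50,90,98]),cv2.minEnclosingCircle(q[:,:2].astype(np.float32)))
for s in((1,0),(-1,0),(0,1),(0,-1)):
    k=((q[:,:2]-[559.5,-95.4])@np.array(s)>18); print(s,k.sum(),np.percentile(q[k,2],[50,85]) if k.any() else 0)
k=P[m&(np.hypot(P[...,0]-559.5,P[...,1]+95.4)<15)]; print("floor",len(k),np.median(k[:,2]))
E
```

```text
162 [33.19128888 37.76222067 42.71392135 45.18342315] ((558.6187133789062, -96.57625579833984), 30.463769912719727)
(1, 0) 43 [38.22957264 41.88015705]
(-1, 0) 43 [37.51068855 41.4555104 ]
(0, 1) 37 [38.36287185 42.79768309]
(0, -1) 47 [37.80790104 41.09128361]
floor 106 22.435611409652317
```

Saucer is seated: the rim reads a level 38 mm (37 expected). Now to the knob, jaws left/right of the case (case yaw −2.4°).

```bash
python3 -m crank '[{"linear":[0.1,0.4,0],"rot":[0,0,0.15],"claw":0.85},{"linear":[0.1,0.6,0],"rot":[0,0,0.17],"claw":0.85},{"linear":[0.1,0.6,0],"rot":[0,0,0.17],"claw":0.85},{"linear":[0.1,0.6,0],"rot":[0,0,0.17],"claw":0.85},{"linear":[0.1,0.6,0],"rot":[0,0,0.17],"claw":0.85},{"linear":[0.1,0.6,0],"rot":[0,0,0.17],"claw":0.85},{"linear":[0.1,0.6,0],"rot":[0,0,0.17],"claw":0.85},{"linear":[0.08,0.5,0],"rot":[0,0,0.17],"claw":0.85},{"linear":[0.05,0.25,0],"rot":[0,0,0.17],"claw":0.85},{"linear":[0,0,0],"rot":[0,0,0],"claw":0.85},{"linear":[0,0,0],"rot":[0,0,0],"claw":0.85}]'>/dev/null; python3 st.py
```

```text
t 9.62 pos [539.9 150.6 252.4] x [-0.034 -0.023 -0.999] y [ 0.019  1.    -0.023] yaw_y 88.9 F [-0.2 -0.5  0. ] M [ 0.12 -0.1  -0.04] w 74.9 q [ 0.07  0.41  1.21 -0.02  1.55 -1.48]
```

```bash
python3 -m crank '[{"linear":[0.01,0,-0.2],"rot":[0.023,-0.034,-0.022],"claw":0.85},{"linear":[0,0,0],"rot":[0,0,0],"claw":0.85}]'>/dev/null; python3 st.py; python3 - <<'E'
from h import *
from bench import *
for n in("scene","top"):
    p,d=read_camera(n); cv2.imwrite(f"pics/e_{n}.png",p[:,:,::-1]); np.save(f"pics/e_{n}.npy",d)
p=cv2.imread('pics/e_scene.png');cv2.imwrite('pics/e_crop.png',cv2.resize(p[120:270,280:480],(800,600),interpolation=cv2.INTER_CUBIC))
E
```

```text
t 9.88 pos [540.4 149.4 241.3] x [-0.001  0.001 -1.   ] y [0.048 0.999 0.001] yaw_y 87.3 F [ 0.2 -0.1  0.4] M [ 0.11 -0.16 -0.02] w 74.6 q [ 0.06  0.4   1.26  0.    1.48 -1.46]
```

View pics/e_crop.png

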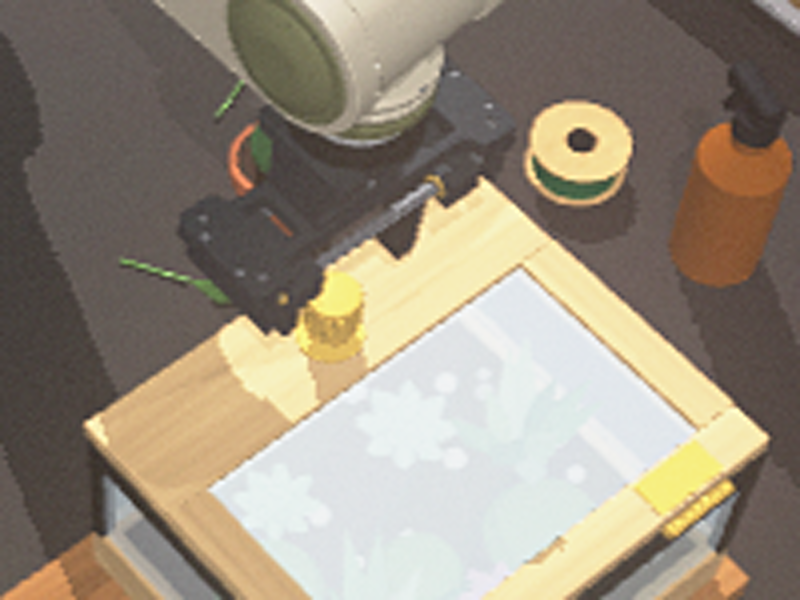

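```bash
python3 - <<'E'
from h import *
q=w2pix("scene",[[540.4,149.4,241.3],[540.4,149.4+37,241.3],[540.4,149.4-37,241.3],[540.5,150.5,229.5]])
print((q-[280,120])*4)
d=np.load('pics/e_scene.npy');P=cloud("scene",d)
m=(P[...,2]>210)&(P[...,2]<236)&(np.hypot(P[...,0]-540,P[...,1]-150)<22)
k=P[m];print(m.sum(),k.min(0),k.max(0),np.median(k,0))
for z0,z1 in((190,213),(222,234)):
  k=P[(P[...,2]>z0)&(P[...,2]<z1)&(np.hypot(P[...,0]-540,P[...,1]-150)<30)];print(len(k),k.min(0),k.max(0),k.mean(0))
E
```

```text
[[336.18497539 286.54641911]
 [382.25058231 251.77075793]
 [289.24974747 321.97857105]
 [336.40519115 297.26165515]]
181 [524.72160588 131.93594854 210.58535825] [557.73038181 166.39060027 235.91433345] [542.99159458 146.49994482 229.27236151]
139 [515.0932797  120.99291483 190.03088293] [568.57275818 177.66536752 212.72443535] [548.24923122 146.12828392 195.81302724]
119 [524.72160588 132.50525261 222.08231612] [557.73038181 166.39060027 233.88339702] [542.23363612 148.00487277 229.52455439]
```

```bash
python3 -m crank '[{"linear":[0.01,0.01,-0.3],"rot":[0,0,0],"claw":0.85},{"linear":[0,0,-0.3],"rot":[0,0,0],"claw":0.85},{"linear":[0,0,-0.15],"rot":[0,0,0],"claw":0.85},{"linear":[0,0,0],"rot":[0,0,0],"claw":0.85}]'>/dev/null; python3 st.py
```

```text
t 10.47 pos [541.7 150.  202.1] x [-0.001 -0.    -1.   ] y [ 0.047  0.999 -0.   ] yaw_y 87.3 F [ 0.3  0.4 -0.3] M [ 0.04 -0.14 -0.  ] w 74.8 q [ 0.06  0.43  1.33 -0.    1.39 -1.46]
```

```bash
python3 -m crank '[{"linear":[-0.01,0,-0.08],"rot":[0,0,0],"claw":0.85},{"linear":[0,0,0],"rot":[0,0,0],"claw":0.3},{"linear":[0,0,0],"rot":[0,0,0],"claw":0.2},{"linear":[0,0,0],"rot":[0,0,0],"claw":0.2},{"linear":[0,0,0],"rot":[0,0,0],"claw":0.2}]' 35 >/dev/null; python3 st.py
```

```text
t 11.1 pos [541.7 150.  198.9] x [ 0.001 -0.    -1.   ] y [0.048 0.999 0.   ] yaw_y 87.3 F [ 0.6 -0.6  0.1] M [ 0.09 -0.09 -0.01] w 36.8 q [ 0.06  0.43  1.33 -0.    1.38 -1.46]
```

```bash
python3 -m crank '[{"linear":[0,0,0],"rot":[0,0,0],"claw":0.2},{"linear":[0,0,0],"rot":[0,0,0],"claw":0.2}]' >/dev/null; python3 st.py; python3 -m crank '[{"linear":[0,0,0.03],"rot":[0,0,0],"claw":0.2}]' >/dev/null; python3 st.py; python3 -m crank '[{"linear":[0,0,0.03],"rot":[0,0,0],"claw":0.2}]' >/dev/null; python3 st.py
```

```text
t 11.35 pos [541.6 149.2 199. ] x [ 0.001 -0.001 -1.   ] y [ 0.048  0.999 -0.001] yaw_y 87.2 F [-1.  -0.7 -0.5] M [ 0.13 -0.18  0.04] w 32.9 q [ 0.06  0.43  1.33 -0.    1.38 -1.46]
t 11.47 pos [541.8 149.2 200.1] x [ 0.001 -0.001 -1.   ] y [ 0.048  0.999 -0.001] yaw_y 87.2 F [ 3.1 -0.7 -4.5] M [-0.05 -0.55  0.03] w 32.9 q [ 0.06  0.43  1.33 -0.    1.38 -1.46]
t 11.6 pos [541.7 149.2 200.6] x [-0.    -0.001 -1.   ] y [ 0.048  0.999 -0.001] yaw_y 87.2 F [  5.1  -1.2 -15.1] M [-0.02 -0.96  0.04] w 32.8 q [ 0.06  0.43  1.33 -0.    1.38 -1.46]
```

```bash
python3 -m crank '[{"linear":[0,0,0.05],"rot":[0,0,0],"claw":0.2}]' >/dev/null; python3 st.py; python3 -m crank '[{"linear":[0,0,0.03],"rot":[0,0,0],"claw":0.2}]' >/dev/null; python3 st.py
```

```text
t 11.72 pos [541.6 149.2 200.8] x [-0.003 -0.001 -1.   ] y [ 0.048  0.999 -0.001] yaw_y 87.2 F [  9.2  -1.4 -25.8] M [ 0.13 -1.71  0.06] w 33.5 q [ 0.06  0.43  1.33 -0.    1.39 -1.46]
t 11.85 pos [541.7 149.2 200.6] x [-0.005 -0.001 -1.   ] y [ 0.048  0.999 -0.001] yaw_y 87.2 F [  5.9  -1.5 -14.2] M [-0.03 -1.16  0.05] w 32.9 q [ 0.06  0.43  1.33 -0.    1.39 -1.46]
```

The tug stops hard after 1.8 mm at 26 N, so the bar is caught. I let the roof down, regrip 45° clockwise, then turn 45° anticlockwise to end with the fingers left/right.

```bash
python3 -m crank '[{"linear":[0,0,-0.04],"rot":[0,-0.005,0],"claw":0.2},{"linear":[0,0,0],"rot":[0,0,0],"claw":0.2}]' >/dev/null; python3 st.py; python3 -m crank '[{"linear":[0,0,0],"rot":[0,0,0],"claw":0.7},{"linear":[0,0,0],"rot":[0,0,0],"claw":0.7},{"linear":[0,0,0],"rot":[0,0,0],"claw":0.7}]' >/dev/null; python3 st.py
```

```text
t 12.1 pos [541.6 149.2 199. ] x [ 0.    -0.001 -1.   ] y [ 0.048  0.999 -0.001] yaw_y 87.2 F [ 0.6 -2.5 -3.9] M [-0.19 -0.22  0.  ] w 33.2 q [ 0.06  0.43  1.33 -0.    1.38 -1.46]
t 12.47 pos [541.7 149.9 200.2] x [ 0.002 -0.    -1.   ] y [0.048 0.999 0.   ] yaw_y 87.3 F [-0.1 -0.  -0.8] M [ 0.07 -0.17 -0.01] w 60.3 q [ 0.06  0.43  1.33 -0.    1.38 -1.46]
```

```bash
python3 -m crank '[{"linear":[-0.01,-0.01,-0.02],"rot":[0,0.002,-0.13],"claw":0.7},{"linear":[0,0,0],"rot":[0,0,-0.15],"claw":0.7},{"linear":[0,0,0],"rot":[0,0,-0.15],"claw":0.7},{"linear":[0,0,0],"rot":[0,0,-0.15],"claw":0.7},{"linear":[0,0,0],"rot":[0,0,-0.13],"claw":0.7},{"linear":[0,0,0],"rot":[0,0,0],"claw":0.7}]' >/dev/null; python3 st.py
```

```text
t 13.22 pos [541.2 150.  200. ] x [ 0.002  0.    -1.   ] y [0.702 0.712 0.001] yaw_y 45.4 F [0.2 0.3 0. ] M [-0.   -0.17 -0.03] w 61.4 q [ 0.06  0.43  1.33  0.    1.38 -0.73]
```

Now 41.9° off, so I add a little, then grip.

```bash
python3 -m crank '[{"linear":[0,-0.01,-0.02],"rot":[0,0.002,-0.06],"claw":0.7},{"linear":[0,0,0],"rot":[0,0,0],"claw":0.3},{"linear":[0,0,0],"rot":[0,0,0],"claw":0.2},{"linear":[0,0,0],"rot":[0,0,0],"claw":0.2},{"linear":[0,0,0],"rot":[0,0,0],"claw":0.2},{"linear":[0,0,0],"rot":[0,0,0],"claw":0.2}]' 35 >/dev/null; python3 st.py
```

```text
t 13.97 pos [539.8 148.3 199.2] x [-0.004 -0.003 -1.   ] y [ 0.737  0.676 -0.005] yaw_y 42.5 F [-0.3 -0.1 -0.8] M [ 0.05 -0.22 -0.11] w 32.9 q [ 0.06  0.43  1.33 -0.    1.38 -0.68]
```

```bash
python3 -m crank '[{"linear":[0,0,0],"rot":[0.003,-0.004,0.13],"claw":0.2},{"linear":[0,0,0],"rot":[0,0,0.16],"claw":0.2},{"linear":[0,0,0],"rot":[0,0,0.16],"claw":0.2},{"linear":[0,0,0],"rot":[0,0,0.16],"claw":0.2},{"linear":[0,0,0],"rot":[0,0,0.16],"claw":0.2},{"linear":[0,0,0],"rot":[0,0,0],"claw":0.2}]' >/dev/null; python3 st.py
```

```text
t 14.72 pos [540.3 149.3 199.2] x [ 0.001  0.002 -1.   ] y [0.032 0.999 0.002] yaw_y 88.2 F [-0.5 -0.6 -0. ] M [-0.32  0.03  0.04] w 33.3 q [ 0.06  0.43  1.34  0.    1.37 -1.48]
```

Turned 45.7°. Tug.

```bash
python3 -m crank '[{"linear":[0,0,0.03],"rot":[0,0,0],"claw":0.2}]' >/dev/null; python3 st.py; python3 -m crank '[{"linear":[0,0,0.04],"rot":[0,0,0],"claw":0.2}]' >/dev/null; python3 st.py; python3 -m crank '[{"linear":[0,0,0.05],"rot":[0,0,0],"claw":0.2}]' >/dev/null; python3 st.py
```

```text
t 14.85 pos [540.4 149.2 200.2] x [ 0.     0.002 -1.   ] y [0.035 0.999 0.002] yaw_y 88.0 F [ 1.5 -0.6 -4.1] M [-0.15 -0.4   0.03] w 33.0 q [ 0.06  0.43  1.33  0.    1.38 -1.48]
t 14.97 pos [540.4 149.2 201.3] x [-0.001  0.002 -1.   ] y [0.037 0.999 0.002] yaw_y 87.9 F [  5.3  -0.2 -15.3] M [-0.11 -0.98  0.08] w 33.4 q [ 0.06  0.43  1.33  0.    1.38 -1.48]
t 15.1 pos [540.4 149.2 201.8] x [-0.003  0.002 -1.   ] y [0.038 0.999 0.002] yaw_y 87.8 F [  8.6   0.3 -23.2] M [ 0.09 -1.49  0.05] w 33.3 q [ 0.06  0.43  1.33  0.    1.39 -1.48]
```

Stopped at 2.6 mm with 23 N, well above the 5 N weight, so it is still caught. I let it down and make the second turn.

```bash
python3 -m crank '[{"linear":[0,0,-0.05],"rot":[0,-0.003,0],"claw":0.2},{"linear":[0,0,-0.01],"rot":[0,0,0],"claw":0.2}]' >/dev/null; python3 st.py; python3 -m crank '[{"linear":[0,0,0],"rot":[0,0,0],"claw":0.7},{"linear":[0,0,0],"rot":[0,0,0],"claw":0.7},{"linear":[0,0,0],"rot":[0,0,0],"claw":0.7}]' >/dev/null; python3 st.py
```

```text
t 15.35 pos [540.3 149.3 199.1] x [-0.     0.002 -1.   ] y [0.04  0.999 0.002] yaw_y 87.7 F [-2.   0.2  4.3] M [-0.26  0.17  0.01] w 33.0 q [ 0.06  0.43  1.34  0.    1.38 -1.47]
t 15.72 pos [540.5 149.5 200.2] x [ 0.002  0.002 -1.   ] y [0.041 0.999 0.003] yaw_y 87.7 F [-0.4 -0.   0. ] M [ 0.06 -0.19  0.01] w 60.4 q [ 0.06  0.43  1.34  0.    1.38 -1.47]
```

```bash
python3 -m crank '[{"linear":[0,0,-0.02],"rot":[-0.002,0.002,-0.15],"claw":0.7},{"linear":[0,0,0],"rot":[0,0,-0.16],"claw":0.7},{"linear":[0,0,0],"rot":[0,0,-0.16],"claw":0.7},{"linear":[0,0,0],"rot":[0,0,-0.16],"claw":0.7},{"linear":[0,0,0],"rot":[0,0,-0.14],"claw":0.7},{"linear":[0,0,-0.01],"rot":[0,0,0],"claw":0.7},{"linear":[0,0,0],"rot":[0,0,0],"claw":0.3},{"linear":[0,0,0],"rot":[0,0,0],"claw":0.2},{"linear":[0,0,0],"rot":[0,0,0],"claw":0.2},{"linear":[0,0,0],"rot":[0,0,0],"claw":0.2},{"linear":[0,0,0],"rot":[0,0,0],"claw":0.2}]' 35 >/dev/null; python3 st.py
```

```text
t 17.1 pos [539.5 148.7 198.9] x [-0.002 -0.002 -1.   ] y [ 0.737  0.676 -0.003] yaw_y 42.5 F [-0.4 -0.3 -0.3] M [ 0.01 -0.08 -0.01] w 32.8 q [ 0.06  0.43  1.34 -0.    1.38 -0.68]
```

```bash
python3 -m crank '[{"linear":[0,0,0],"rot":[0.002,-0.002,0.13],"claw":0.2},{"linear":[0,0,0],"rot":[0,0,0.16],"claw":0.2},{"linear":[0,0,0],"rot":[0,0,0.16],"claw":0.2},{"linear":[0,0,0],"rot":[0,0,0.16],"claw":0.2},{"linear":[0,0,0],"rot":[0,0,0.16],"claw":0.2},{"linear":[0,0,0],"rot":[0,0,0],"claw":0.2}]' >/dev/null; python3 st.py;  python3 -m crank '[{"linear":[0,0,0.03],"rot":[0,0,0],"claw":0.2}]' >/dev/null; python3 st.py; python3 -m crank '[{"linear":[0,0,0.04],"rot":[0,0,0],"claw":0.2}]' >/dev/null; python3 st.py; python3 -m crank '[{"linear":[0,0,0.05],"rot":[0,0,0],"claw":0.2}]' >/dev/null; python3 st.py
```

```text
t 17.85 pos [539.8 149.3 198.9] x [ 0.001  0.001 -1.   ] y [0.034 0.999 0.001] yaw_y 88.1 F [-1.  -1.5  1.7] M [-0.18  0.04 -0.  ] w 33.3 q [ 0.06  0.43  1.34  0.    1.37 -1.48]
t 17.98 pos [539.9 149.3 199.9] x [ 0.     0.001 -1.   ] y [0.037 0.999 0.001] yaw_y 87.9 F [ 1.9 -0.5 -4.9] M [-0.13 -0.4   0.04] w 33.5 q [ 0.06  0.43  1.34  0.    1.38 -1.48]
t 18.1 pos [540.2 149.3 201.6] x [ 0.     0.001 -1.   ] y [0.039 0.999 0.001] yaw_y 87.8 F [ 2.4 -0.1 -5.1] M [-0.12 -0.6  -0.02] w 33.1 q [ 0.06  0.43  1.33  0.    1.38 -1.47]
t 18.23 pos [540.6 149.2 204. ] x [ 0.001  0.001 -1.   ] y [0.04  0.999 0.001] yaw_y 87.7 F [ 4.3 -1.1 -6.1] M [-0.03 -0.76  0.05] w 33.1 q [ 0.06  0.43  1.33  0.    1.39 -1.47]
```

Free: it rises 5 mm steadily at 5–6 N. Now I lift along the hinge arc, hand vertical, knob pivoting between the pads.

```bash
python3 -m crank '[{"linear":[0.04,0,0.135],"rot":[0,0,0],"claw":0.2},{"linear":[0.04,0,0.135],"rot":[0,0,0],"claw":0.2},{"linear":[0.04,0,0.135],"rot":[0,0,0],"claw":0.2}]' 45 >/dev/null; python3 st.py
```

```text
t 18.6 pos [545.7 149.1 224.5] x [-0.004  0.001 -1.   ] y [0.041 0.999 0.001] yaw_y 87.7 F [ 2.1 -1.3 -6.3] M [-0.15 -0.09 -0.01] w 32.6 q [ 0.06  0.42  1.28  0.    1.45 -1.47]
```

```bash
python3 -m crank '[{"linear":[0.055,0,0.13],"rot":[0,0,0],"claw":0.2},{"linear":[0.053,0,0.13],"rot":[0,0,0],"claw":0.2},{"linear":[0.053,0,0.13],"rot":[0,0,0],"claw":0.2},{"linear":[0.053,0,0.13],"rot":[0,0,0],"claw":0.2}]' >/dev/null; python3 st.py
```

```text
t 19.1 pos [556.4 148.6 252.2] x [-0.006  0.    -1.   ] y [ 0.041  0.999 -0.   ] yaw_y 87.6 F [ 1.3 -2.4 -5.8] M [-0.28 -0.06  0.05] w 32.6 q [ 0.06  0.42  1.19  0.    1.53 -1.47]
```

```bash
python3 -m crank '[{"linear":[0.065,0,0.11],"rot":[0,-0.003,0],"claw":0.2},{"linear":[0.064,0,0.11],"rot":[0,0,0],"claw":0.2},{"linear":[0.064,-0.005,0.11],"rot":[0,0,0],"claw":0.2},{"linear":[0.064,-0.005,0.11],"rot":[0,0,0],"claw":0.2}]' >/dev/null; python3 st.py; python3 -m crank '[{"linear":[0.075,-0.005,0.1],"rot":[0,0,0],"claw":0.2},{"linear":[0.075,-0.005,0.1],"rot":[0,0,0],"claw":0.2},{"linear":[0.07,0,0.09],"rot":[0,0,0],"claw":0.2}]' >/dev/null; python3 st.py
```

```text
t 19.6 pos [569.5 148.1 275.8] x [-0.005 -0.    -1.   ] y [ 0.041  0.999 -0.   ] yaw_y 87.6 F [-0.3 -1.6 -6.1] M [-0.22  0.32 -0.04] w 32.6 q [ 0.05  0.43  1.11  0.    1.61 -1.48]
t 19.98 pos [580.8 147.6 291.6] x [-0.006 -0.    -1.   ] y [ 0.041  0.999 -0.   ] yaw_y 87.7 F [-4.1 -3.8 -3.6] M [-0.54  0.78  0.03] w 33.1 q [ 0.05  0.44  1.04  0.    1.66 -1.48]
```

```bash
python3 -m crank '[{"linear":[0.05,0,0.03],"rot":[0,0,0],"claw":0.2},{"linear":[0,0,0],"rot":[0,0,0],"claw":0.2},{"linear":[0,0,0],"rot":[0,0,0],"claw":0.2}]' >/dev/null; python3 st.py; python3 - <<'E'
from h import *
from bench import *
for n in("scene","top"):
    p,d=read_camera(n); cv2.imwrite(f"pics/f_{n}.png",p[:,:,::-1]); np.save(f"pics/f_{n}.npy",d)
    P=cloud(n,d); yaw=-0.042
    c,s=np.cos(yaw),np.sin(yaw); X=P-[624.7,147.1,0]
    lx=c*X[...,0]+s*X[...,1]-130; ly=-s*X[...,0]+c*X[...,1]; lz=P[...,2]-172.5
    m=(abs(ly)<148)&(abs(ly)>110)&(lx>-260)&(lx<-10)&(lz>8)&(lz<160)
    th=np.arctan2(lz[m]-14*.89,-lx[m]-0+14*.45); print(n,m.sum(),"theta",np.percentile(th,[25,50,75]))
    k=np.polyfit(lx[m],lz[m],1); print(k,np.arctan(-k[0]),lz[m].max())
E
```

```text
t 20.35 pos [583.1 147.5 294.5] x [-0.006 -0.    -1.   ] y [ 0.041  0.999 -0.001] yaw_y 87.6 F [-3.7 -2.5 -4.1] M [-0.22  0.71 -0.03] w 32.8 q [ 0.05  0.45  1.03 -0.    1.67 -1.48]
scene 3123 theta [0.45143195 0.47651861 0.49137041]
[-0.53270362 13.4671257 ] 0.48946693508735983 139.08900820993574
top 1686 theta [0.45150649 0.47069059 0.48086896]
[-0.52516106 13.04728622] 0.48357325532597545 136.57864328721308
```

View pics/f_scene.png

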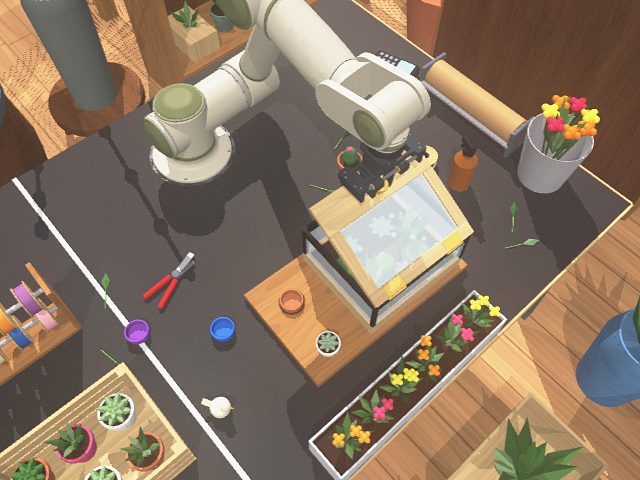

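The scene view shows the roof open, held at the knob. The saucer is in the recess at (291,301) and the bystanders are unmoved. A plane fit gives a tilt of about 0.485 rad, so the front edge is about 120 mm up. I hold a moment to check for drift, then hand in.

```bash
python3 -m crank '[{"linear":[0,0,0],"rot":[0,0,0],"claw":0.2},{"linear":[0,0,0],"rot":[0,0,0],"claw":0.2},{"linear":[0,0,0],"rot":[0,0,0],"claw":0.2},{"linear":[0,0,0],"rot":[0,0,0],"claw":0.2}]' >/dev/null; python3 st.py; python3 -c "
from bench import hand_in; print(hand_in())"; python3 st.py
```

```text
t 20.95 pos [583.  147.5 294.4] x [-0.007 -0.    -1.   ] y [ 0.041  0.999 -0.001] yaw_y 87.6 F [-3.7 -2.6 -4.2] M [-0.19  0.78 -0.07] w 33.0 q [ 0.05  0.45  1.03 -0.    1.67 -1.48]
the job is handed in; nothing more can be done
None
the job is handed in; nothing more can be done
```

The roof is open and still held at the knob, and the job is handed in at about 21 s of the 72 s allowed.

- **Saucer:** I stood the terracotta saucer in the recess, hollow side up, and let go of it. A depth check after release put its rim level at about 38 mm (37 mm expected).
- **Turn bar:** The first tug stopped hard after 1.8 mm at 26 N, so the bar was caught. I let the roof down, turned the knob about 45° anticlockwise and tugged again. That tug stopped at about 2.6 mm and 23 N, a little over the nominal 2 mm, so I took it as still caught. After a second turn of about 45° it came free and rose 5 mm at 5 to 6 N.
- **Roof:** I lifted it along the hinge arc. Both cameras gave a tilt of about 0.48 to 0.49 rad, which puts the front edge about 120 mm up. Over the last half second before hand-in it moved 0.1 mm, with the grip at 33 mm and forces under 6 N.
- **Other things:** They looked unmoved in the last picture; I did not measure them again.

The overlay picture before placing showed the held saucer a few mm off its predicted position. The later seating check showed it properly in the recess.

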